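# Roll a shiitake cap gills-up onto the drying rack

## Robot

A 7-joint arm with a two-finger parallel gripper is mounted at the origin on the work surface. World frame = base frame: x ahead of the robot, y to its left, z up, the work surface at z = 0. Lengths are in m, angles in rad, forces in N, time in s.
With the tool pointing down it reaches from about 0.4 to 0.85 m from the base axis. Payload 4.5 kg.
Tool frame: the origin (TCP) lies midway between the tips of the shut fingers; the grasp point (between the pads) lies 19 mm behind it; z points along the fingers, y is the direction in which the jaws open and shut (so a half turn about z gives the same grasp; the last joint's range is limited). The gripper opens to 88 mm and grips with 3 to 60 N. Pads are 18 mm wide; open, the fingers measure 123 mm over their backs; the gripper's body (75 mm by 187 mm) begins 45 mm behind the grasp point.
Start: joints at [1.308, 0.689, -0.195, 1.565, 0.157, 0.902, -0.215], TCP at [0.183, -0.598, 0.239] pointing down, gripper open.
Joint ranges: [-3.01, 3.01], [-0.46, 2.08], [-1.47, 1.51], [0.13, 2.56], [-1, 4.14], [0.04, 2.09], [-2.66, 2.66]. Speed limits (rad/s): [2.57, 2.57, 3.14, 3.14, 3.14, 3.14, 3.14].

## Interface

Orientations are given as a unit quaternion [x, y, z, w].
In Python, from plant import r gives the robot as it stands. The module is installed in compiled form; this text tells all that it offers.
- The arm moves only by the tool carry_out, never from a script. Its argument "commands" is a list of rows, each a list of 6 numbers: the shift along the tool's x, y, z in m, then the turn, a rotation vector about the tool's x, y, z in degrees. In form: [[dx, dy, dz, wx, wy, wz], ...]. A call has 1 to 12 rows; each row is the pose to reach, as a shift and turn from the pose commanded when the call began, along the tool's axes at that moment; what a row does not reach only later rows make up. A row lasts 1/10 s, in which the tool goes at most 50 mm and 8.59 degrees, less where a joint would pass 70% of its speed; a pose out of reach is approached as far as the arm can. A call with a gripper value outside its range is refused whole. "fingers" is the closure in counts, from 0 (fully open) to 255 (shut), set as the call begins (left out, the last holds). The fingers move at their own pace and stop on an object; "grip_force" is the grip in N (left out, the last holds). Time passes only in rows, so rows that repeat a pose let the fingers close. It gives the time, the measured TCP pose, the force and the opening at its end, in the units of the state.
- r.get_state(): the state, without advancing time (a new reading comes with each control period).
- r.snapshot(name): name is "scene" or "top" or "wrist"; returns a dict with "img" (420x560x3 uint8, blue, green, red), "intrinsics" (3x3 intrinsics, pixels), "extrinsics" (4x4, takes a point from camera to world coordinates); the wrist camera has in their place "tool_from_camera" (4x4, takes a point from camera to tool coordinates, whose origin is the TCP and whose axes are the flange's). Camera axes: x right, y down, z forward; pixel columns grow to the right and rows downward; lengths in m; the calibration is good to about 2 mm. A picture is of the moment at which its call begins: read the wrist's pose just before it. There is no depth.
- r.finish_job(): hands the job in, once; it reports no verdict.
Trained networks look in a picture, given as the dict that the camera call returned (one of the last four; its "shot" number tells which), for a name from the list of things; names that differ only in an ending like _2 or _b are one class to them, and where a whole thing is asked for, a point or a joint stands for the part that bears it (a point fixed in the world has none). Each returns a list of dicts, best first, with "p" (0 to 1); they miss things now and then, are a little off and sometimes report something else, mostly with a low value. They report only what shows in the picture. A call takes as long as a camera call.
- r.spot_in(picture, label): "xyz" ([x, y, z] in m, in world coordinates, good to about 4 mm: the middle of the surface that is visible of it).
- r.spot_point(picture, label): "xyz" ([x, y, z] in m, in world coordinates, good to about 4 mm: a listed point, or the origin of a listed thing).
The state is a dict: "clock": time; "q": joint angles; "qd": joint speeds; "joint_torque": joint torques, N m; "tool_pos": TCP position; "eef_rot": TCP orientation; "contact_force": force on the tool from outside, world axes, zero at the start; "moment": the same for the moment, N m; "opening": opening from 0.0 (shut) to 1.0 (fully open).
Only numpy, scipy, OpenCV 4.12 (cv2) and the standard library are available. Lean on these libraries where they do the work, as an engineer would, in place of code of your own. Each camera call takes 0.05 s, during which the arm holds its last target.

## Task

One stemless mushroom cap still lies dome up on the bench in front of the slatted drying rack. Without picking it up or pinching it, push it gently with the fingertips against the rack's front rail, keep working its near rim upwards until the cap tips up on edge and rolls over the rail, and nudge it on so that it rests gills up and wholly on the rack, like the others. Do not disturb the caps already laid out, the knife or the basket, and let go of everything at the end.

Things in the scene. Friction and masses are not known exactly. Their poses are not given: they have to be found in the camera images.
- cap: stemless shiitake cap to turn: firm, 40 g, 70 mm across, 23.5 mm thick; brown dome, flat cream gill face, thick blunt margin (upright side 2 to 10 mm above that face). Origin: centre of the gill face; z points to the dome: up at the start, down when gills up. Starts 50 to 80 mm before the rack's front face. Friction 0.6: pressed with 7 N against the rail, rising fingertips drag its near rim up
- rack: slatted drying rack of pale wood, fixed: 260 mm deep (x), 420 mm wide (y), 9 mm high, top level throughout. Origin: centre of its underside, on the bench; x points from the front rail (nearest the robot) to the back. Front rail: a solid bar 20 mm deep over the full width, its upright front face at x = -130 mm. Slats along y, 13 mm wide, 7 mm gaps
- rack_edge (a point): middle of the top front edge of the rack's front rail, 9 mm above the bench; same axes as the rack
- done_cap_1: a cap of the same size already lying gills up on the back half of the rack; origin where its dome rests on the slats, z up; leave it
- done_cap_2: another cap already lying gills up on the back half of the rack; origin where its dome rests on the slats, z up; leave it
- knife: trimming knife lying on the bench to one side of the cap, about 205 mm long and 16 mm high, dark wooden handle; origin under the front of the handle, x towards the point; leave it
- basket: small blue picking basket full of mushrooms, 150 by 110 mm, about 85 mm high with its contents, on the bench to the other side of the cap; origin under its centre; leave it

How it is judged:
By the outcome, as a careful person would: the job done as asked, in the order asked, and still so for the second after the job is handed in, with the robot touching nothing.
It also fails if it takes over 54 s, if anything falls off the work surface, if the arm or the gripper's body presses on something with over 40 N, if the wrist force passes 120 N, or if a joint passes its speed limit or range.

## Working session

There is one attempt and no reset: what is moved stays moved. The work goes in short steps, Python scripts to look and compute and a tool call to move; the robot and the scene stay as the last step left them, time stands still between calls to the robot, and variables do not carry over. Pictures are saved under pics/ and viewed, and the job is handed in when it is done.

Besides the shell and the picture viewer there is one more tool, called by a JSON object that holds its "method" and its "body". carry_out: Moves the arm, as the interface text tells. Its arguments: {"type":"object","properties":{"commands":{"type":"array","items":{"type":"array","items":{"type":"number"}}},"fingers":{"type":"number"},"grip_force":{"type":"number"}},"required":["commands"]}

```bash
mkdir -p pics; ls
cat > h.py <<'E'
import numpy as np, cv2
from plant import r
from scipy.spatial.transform import Rotation as R
def st():
    s=r.get_state(); print('t',round(s['clock'],2),'pos',np.round(s['tool_pos'],4),'rot',np.round(s['eef_rot'],4),'F',np.round(s['contact_force'],2),'op',round(s['opening'],3)); return s
def snap(n,f):
    p=r.snapshot(n); cv2.imwrite('pics/'+f,p['img']); return p
def proj(p,X):
    T=np.linalg.inv(p['extrinsics']); c=T[:3,:3]@np.array(X)+T[:3,3]; u=p['intrinsics']@c; return u[:2]/u[2]
def ray(p,uv,z):
    d=p['extrinsics'][:3,:3]@np.linalg.inv(p['intrinsics'])@np.array([uv[0],uv[1],1.]); o=p['extrinsics'][:3,3]; return o+d*(z-o[2])/d[2]
E
python3 - <<'E'
from h import *
s=st(); print(R.from_quat(s['eef_rot']).as_matrix().round(3))
for n in ['scene','top']:
    p=snap(n,n+'1.png'); print(n,p['extrinsics'].round(3).tolist())
    for l in ['cap','rack','rack_edge','done_cap_1','knife','basket']:
        print(l,[(np.round(d['xyz'],3).tolist(),round(d['p'],2)) for d in r.spot_point(p,l)][:4])
E
```

```text
pics
t 0.0 pos [ 0.1826 -0.5971  0.2379] rot [ 9.890e-01  1.479e-01 -2.000e-04 -9.000e-04] F [ 0.25  0.24 -0.23] op 0.998
[[ 0.956  0.293 -0.001]
 [ 0.293 -0.956  0.002]
 [-0.    -0.002 -1.   ]]
scene [[0.266, 0.754, -0.601, 1.442], [0.964, -0.217, 0.153, -0.2], [-0.015, -0.62, -0.785, 1.109], [0.0, 0.0, 0.0, 1.0]]
cap [([0.493, 0.025, -0.003], 0.57)]
rack [([0.69, -0.045, 0.004], 0.58)]
rack_edge [([0.562, -0.029, 0.01], 0.92)]
done_cap_1 [([0.74, -0.114, 0.009], 0.63), ([0.691, -0.047, 0.004], 0.18)]
knife [([0.457, -0.278, 0.003], 0.82)]
basket [([0.494, 0.244, -0.0], 0.93)]
top [[-0.016, -0.995, 0.103, 0.459], [-1.0, 0.016, -0.004, 0.021], [0.002, -0.103, -0.995, 1.332], [0.0, 0.0, 0.0, 1.0]]
cap [([0.498, 0.025, 0.002], 0.68)]
rack [([0.691, -0.045, -0.004], 0.97)]
rack_edge [([0.565, -0.025, 0.009], 0.61)]
done_cap_1 [([0.744, -0.114, 0.005], 0.97), ([0.766, 0.02, 0.007], 0.7)]
knife [([0.461, -0.269, -0.002], 0.69)]
basket [([0.491, 0.245, 0.002], 0.61)]
```

View pics/scene1.png

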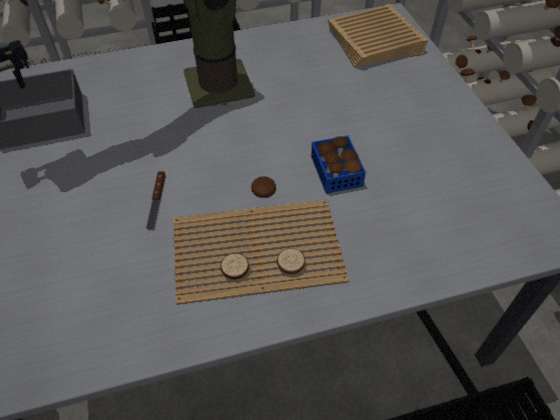

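View pics/top1.png

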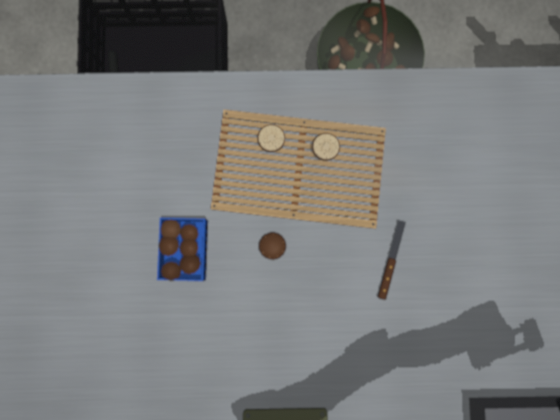

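The scene shows the cap at px (263,187) in front of the rail, and two done caps at (235,265) and (291,260). In the top view the cap is at (272,246), and the rail's front corners are near (212,208) and (375,226). Next I'll measure the yaw of the rail.

Run:
```python
from h import *
p=snap('top','top2.png')
a=p['img'][60:300,130:420]; cv2.imwrite('pics/topz.png',cv2.resize(a,None,fx=2.7,fy=2.4,interpolation=3))
# rack segmentation: wood color
hsv=cv2.cvtColor(p['img'],cv2.COLOR_BGR2HSV)
m=cv2.inRange(hsv,(8,60,90),(25,255,255)); m[:95]=0;m[240:]=0;m[:,:200]=0;m[:,395:]=0
m=cv2.morphologyEx(m,cv2.MORPH_CLOSE,np.ones((9,9)))
n,l,sta,c=cv2.connectedComponentsWithStats(m); k=1+np.argmax(sta[1:,4])
rect=cv2.minAreaRect(np.argwhere(l==k)[:,::-1].astype(np.float32)); b=cv2.boxPoints(rect); print(rect)
W=[ray(p,x,.009) for x in b]
for x,w in zip(b,W): print(x.round(1),w.round(4))
for i in range(4): d=W[(i+1)%4]-W[i]; print(np.linalg.norm(d).round(4), np.degrees(np.arctan2(d[1],d[0])).round(2))
print('c',np.mean(W,0))
m=cv2.inRange(hsv,(0,80,20),(20,255,150)); m[:228]=0;m[265:]=0;m[:,:250]=0;m[:,295:]=0
(x,y),rad=cv2.minEnclosingCircle(np.argwhere(m>0)[:,::-1].astype(np.float32)); print(x,y,rad, ray(p,(x,y),.006), ray(p,(x+rad,y),.006)[1]-ray(p,(x-rad,y),.006)[1])
for l in ['cap','done_cap_1']:
    print(l,[(np.round(d['xyz'],3).tolist(),round(d['p'],2)) for d in r.spot_in(p,l)][:4])
```

```text
((298.66656494140625, 168.4880828857422), (166.20555114746094, 100.48607635498047), 6.620776176452637)
[210.3 208.8] [0.5924 0.1771 0.009 ]
[221.9 109. ] [0.8493 0.1464 0.009 ]
[387.  128.2] [ 0.7924 -0.2756  0.009 ]
[375.4 228. ] [ 0.5374 -0.2367  0.009 ]
0.2588 -6.82
0.4258 -97.68
0.258 171.33
0.4174 82.43
c [ 0.69288617 -0.04717845  0.009     ]
272.0789489746094 245.44737243652344 12.619881629943848 [0.49798853 0.02323546 0.006     ] -0.06320265426928347
cap []
done_cap_1 [([0.763, 0.02, 0.03], 0.63), ([0.739, -0.111, 0.029], 0.58), ([0.495, 0.025, 0.022], 0.25)]
```

View pics/topz.png

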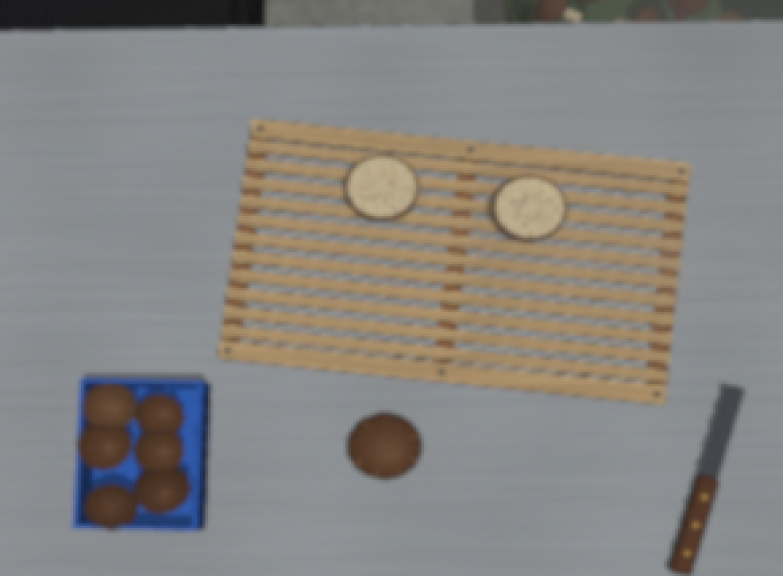

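```bash
cat >> h.py <<'E'
U=np.array([np.cos(np.radians(-7.5)),np.sin(np.radians(-7.5)),0]); V=np.array([-U[1],U[0],0]); E0=np.array([.5636,-.028,.009])
def rk(p): # coords relative to rail edge (u, v, z bench)
    d=np.array(p)-E0; return np.array([d@U,d@V,p[2]])
E
python3 - <<'E'
from h import *
s=st(); M=R.from_quat(s['eef_rot']).as_matrix()
for w in [(.42,-.3,.2),(.43,.0335,.12)]:
    print((M.T@(np.array(w)-s['tool_pos'])).round(4))
T=np.column_stack([U,-V,[0,0,-1]]); print(np.degrees(R.from_matrix(M.T@T).as_rotvec()).round(2)); print(rk([.497,.0245,0]))
E
```

```text
t 0.85 pos [ 0.1828 -0.5977  0.2388] rot [9.890e-01 1.479e-01 0.000e+00 1.000e-04] F [-0.77  0.08  0.03] op 1.003
[ 0.3139 -0.2153  0.0387]
[ 0.421  -0.5313  0.1187]
[ 1.000e-02 -0.000e+00  2.451e+01]
[-0.07288285  0.04335781  0.        ]
```

{"method": "carry_out", "body": {"commands": [[0.314, -0.215, 0.039, 0, 0, 12], [0.314, -0.215, 0.039, 0, 0, 12], [0.314, -0.215, 0.039, 0, 0, 12], [0.314, -0.215, 0.039, 0, 0, 12], [0.314, -0.215, 0.039, 0, 0, 12], [0.314, -0.215, 0.039, 0, 0, 12], [0.314, -0.215, 0.039, 0, 0, 12], [0.314, -0.215, 0.039, 0, 0, 12], [0.421, -0.531, 0.119, 0, 0, 24.5], [0.421, -0.531, 0.119, 0, 0, 24.5], [0.421, -0.531, 0.119, 0, 0, 24.5], [0.421, -0.531, 0.119, 0, 0, 24.5]], "fingers": 168, "grip_force": 20}}

```text
clock: 2.05
tool_pos: [0.4264, -0.1041, 0.153]
eef_rot: [0.998, -0.066, 0.001, 0.0]
contact_force: [0.5, -0.2, -0.1]
opening: 0.342
```

```bash
python3 -c "
from h import *
s=st()"
```

```text
t 2.05 pos [ 0.4264 -0.1041  0.153 ] rot [ 9.979e-01 -6.550e-02  7.000e-04  1.000e-04] F [ 0.45 -0.18 -0.06] op 0.342
```

{"method": "carry_out", "body": {"commands": [[-0.014, -0.137, 0.033, 0, 0, 0], [-0.014, -0.137, 0.033, 0, 0, 0], [-0.014, -0.137, 0.033, 0, 0, 0], [-0.014, -0.137, 0.033, 0, 0, 0], [-0.014, -0.137, 0.033, 0, 0, 0]]}}

```text
clock: 2.55
tool_pos: [0.4301, 0.0327, 0.12]
eef_rot: [0.998, -0.064, 0.0, -0.0]
contact_force: [-0.1, -0.0, 0.7]
opening: 0.337
```

Run:
```python
from h import *
s=st(); print(rk(s['tool_pos']))
p=snap('wrist','w1.png'); M=R.from_quat(s['eef_rot']).as_matrix()
T=np.eye(4);T[:3,:3]=M;T[:3,3]=s['tool_pos']; p2=dict(p); p['extrinsics_']=0
X=T@p['tool_from_camera']; print(X.round(3))
for l in ['cap','rack_edge']:
    print(l,[(np.round(d['xyz'],4).tolist(),round(d['p'],2)) for d in r.spot_point(p2,l)][:4])
```

```text
t 2.55 pos [0.4301 0.0327 0.12  ] rot [ 0.998 -0.064  0.    -0.   ] F [-0.12 -0.04  0.65] op 0.337
[-0.14024632  0.04274446  0.1199765 ]
[[-0.129 -0.95  -0.286  0.504]
 [-0.992  0.123  0.036  0.023]
 [ 0.001  0.288 -0.958  0.266]
 [ 0.     0.     0.     1.   ]]
cap [([0.4977, 0.0286, -0.0012], 0.78)]
rack_edge []
```

View pics/w1.png

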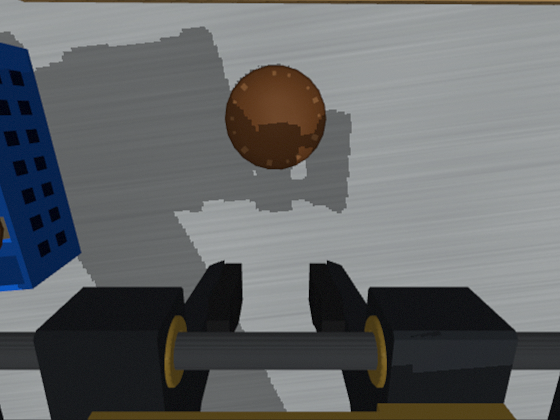

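Wrist view: the cap is at px (275,117), centred between the fingertips (mid x≈276). The rail at the top of the frame is parallel to the jaws. Next I'll go down and push.

{"method": "carry_out", "body": {"commands": [[0, 0, 0.04, 0, 0, 0], [0, 0, 0.08, 0, 0, 0], [0, 0, 0.105, 0, 0, 0], [0, 0, 0.115, 0, 0, 0], [0, 0, 0.115, 0, 0, 0]]}}

```text
clock: 3.2
tool_pos: [0.4431, 0.0308, 0.0173]
eef_rot: [0.998, -0.067, -0.012, 0.002]
contact_force: [0.2, -0.4, 0.1]
opening: 0.345
```

{"method": "carry_out", "body": {"commands": [[0.01, 0, 0, 0, 0, 0], [0.018, 0, 0, 0, 0, 0], [0.023, 0, 0, 0, 0, 0], [0.027, 0, 0, 0, 0, 0], [0.031, 0, 0, 0, 0, 0], [0.035, 0, 0, 0, 0, 0], [0.039, 0, 0, 0, 0, 0], [0.043, 0, 0, 0, 0, 0], [0.047, 0, 0, 0, 0, 0], [0.051, 0, 0, 0, 0, 0], [0.055, 0, 0, 0, 0, 0]]}}

```text
clock: 4.3
tool_pos: [0.4954, 0.0262, 0.0164]
eef_rot: [0.998, -0.065, -0.014, 0.001]
contact_force: [-5.6, 1.0, 7.6]
opening: 0.34
```

Run:
```python
from h import *
s=st(); print(rk(s['tool_pos']))
p=snap('wrist','w2.png')
```

```text
t 4.3 pos [0.4954 0.0262 0.0164] rot [ 0.9978 -0.0652 -0.0138  0.001 ] F [-5.57  1.01  7.58] op 0.34
[-0.07467362  0.04479672  0.0164308 ]
```

View pics/w2.png

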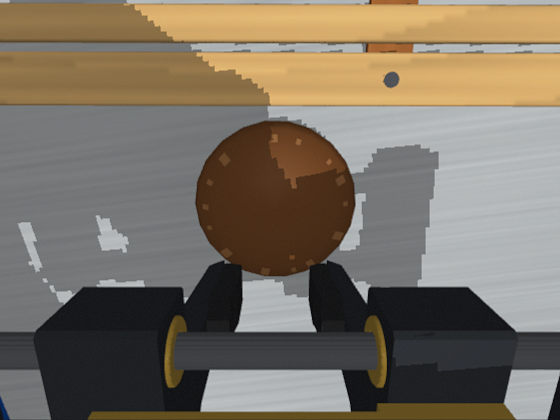

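The arm could not reach low enough so near the base, so the fingertips are at 16 mm and riding on the dome. The cap is still about 5 mm short of the rail (its top edge at px row 120, rail at 105). I'll back off and go down where it is reachable.

{"method": "carry_out", "body": {"commands": [[0, 0, -0.01, 0, 0, 0], [-0.01, 0, -0.01, 0, 0, 0], [-0.024, 0, -0.01, 0, 0, 0], [-0.024, 0, -0.01, 0, 0, 0]]}}

```text
clock: 4.75
tool_pos: [0.4728, 0.029, 0.0273]
eef_rot: [0.998, -0.065, -0.012, 0.001]
contact_force: [0.5, 0.3, 0.9]
opening: 0.341
```

Run:
```python
from h import *
s=st(); print(rk(s['tool_pos']),R.from_quat(s['eef_rot']).as_matrix().round(3),s['q'].round(2) if hasattr(s['q'],'round') else s['q'])
p=snap('wrist','w3.png')
p=snap('top','t3.png')
for l in ['cap']:
    print(l,[(np.round(d['xyz'],4).tolist(),rk(d['xyz']),round(d['p'],2)) for d in r.spot_point(p,l)][:4])
```

```text
t 4.75 pos [0.4728 0.029  0.0273] rot [ 0.9978 -0.0654 -0.0123  0.0013] F [0.47 0.27 0.91] op 0.341
[-0.09746743  0.04468041  0.02730444] [[ 0.991 -0.13  -0.025]
 [-0.13  -0.991 -0.001]
 [-0.024  0.004 -1.   ]] [-0.27  0.92  0.19  2.14 -0.91  0.19 -0.95]
cap [([0.5288, 0.0214, 0.0023], array([-0.04095028,  0.04443506,  0.0023    ]), 0.68)]
```

View pics/w3.png

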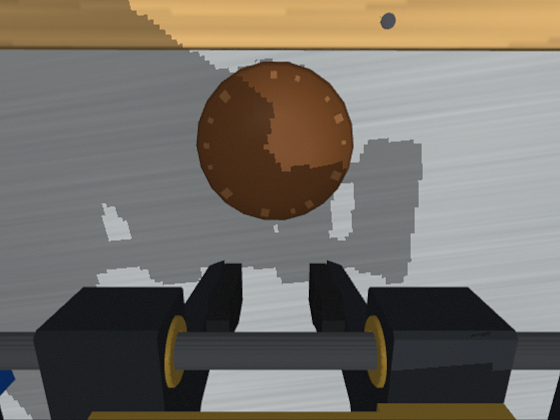

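{"method": "carry_out", "body": {"commands": [[0, 0, 0.008, 0, 1.4, 0], [0, 0, 0.016, 0, 1.4, 0], [0, 0, 0.022, 0, 1.4, 0], [0, 0, 0.022, 0, 1.4, 0]]}}

```text
clock: 5.3
tool_pos: [0.4732, 0.0287, 0.0039]
eef_rot: [0.998, -0.066, -0.0, 0.002]
contact_force: [0.1, -0.8, 0.6]
opening: 0.344
```

Run:
```python
from h import *
s=st(); print(rk(s['tool_pos']),R.from_quat(s['eef_rot']).as_matrix().round(3)[:,2],np.round(s['q'],2))
```

```text
t 5.3 pos [0.4732 0.0287 0.0039] rot [ 9.978e-01 -6.560e-02 -3.000e-04  2.200e-03] F [ 0.12 -0.81  0.59] op 0.344
[-0.09706424  0.04436613  0.00393997] [-0.001 -0.004 -1.   ] [-0.2   0.95  0.07  2.15 -0.94  0.06 -0.93]
```

{"method": "carry_out", "body": {"commands": [[0.006, 0, -0.001, 0, 0, 0], [0.01, 0, -0.001, 0, 0, 0], [0.013, 0, -0.001, 0, 0, 0], [0.016, 0, -0.001, 0, 0, 0], [0.019, 0, -0.001, 0, 0, 0], [0.021, 0, -0.001, 0, 0, 0], [0.022, 0, -0.001, 0, 0, 0]]}}

```text
clock: 6.0
tool_pos: [0.4948, 0.026, 0.0058]
eef_rot: [0.998, -0.065, 0.0, 0.002]
contact_force: [-0.9, 0.8, 0.9]
opening: 0.34
```

Run:
```python
from h import *
s=st(); print(rk(s['tool_pos']),R.from_quat(s['eef_rot']).as_matrix().round(3)[:,2],np.round(s['q'],2))
p=snap('wrist','w4.png')
```

```text
t 6.0 pos [0.4948 0.026  0.0058] rot [ 0.9979 -0.0653  0.      0.0023] F [-0.89  0.75  0.9 ] op 0.34
[-0.07524883  0.04457167  0.00582849] [-0.    -0.005 -1.   ] [-0.24  0.96  0.15  2.09 -0.92  0.15 -0.94]
```

View pics/w4.png

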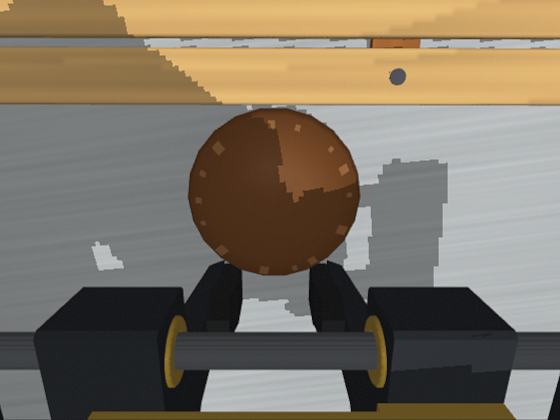

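The cap is almost at the rail, with its top at row 108 and the rail edge at row 104. I'll press in gradually and watch the force.

{"method": "carry_out", "body": {"commands": [[0.001, 0, 0, 0, 0, 0], [0.002, 0, 0, 0, 0, 0], [0.002, 0, 0, 0, 0, 0]]}}

```text
clock: 6.35
tool_pos: [0.496, 0.0258, 0.0057]
eef_rot: [0.998, -0.065, -0.001, 0.002]
contact_force: [-2.1, 1.0, 1.3]
opening: 0.345
```

{"method": "carry_out", "body": {"commands": [[0.001, 0, 0, 0, 0, 0], [0.001, 0, 0, 0, 0, 0]]}}

```text
clock: 6.55
tool_pos: [0.4963, 0.0258, 0.0057]
eef_rot: [0.998, -0.065, -0.001, 0.002]
contact_force: [-4.4, 0.4, 3.0]
opening: 0.341
```

{"method": "carry_out", "body": {"commands": [[0.001, 0, 0, 0, 0, 0], [0.001, 0, 0, 0, 0, 0]]}}

```text
clock: 6.75
tool_pos: [0.4964, 0.0258, 0.0056]
eef_rot: [0.998, -0.065, -0.002, 0.002]
contact_force: [-5.9, 0.2, 3.2]
opening: 0.343
```

{"method": "carry_out", "body": {"commands": [[0.001, 0, 0, 0, 0, 0], [0.0015, 0, -0.002, 0, 0, 0], [0.0015, 0, -0.004, 0, 0, 0], [0.0015, 0, -0.006, 0, 0, 0], [0.002, 0, -0.008, 0, 0, 0]]}}

```text
clock: 7.25
tool_pos: [0.4972, 0.0259, 0.0133]
eef_rot: [0.998, -0.065, -0.003, 0.002]
contact_force: [-8.1, 0.7, 0.8]
opening: 0.346
```

Run:
```python
from h import *
s=st(); print(rk(s['tool_pos']),R.from_quat(s['eef_rot']).as_matrix().round(3)[:,2],np.round(s['q'],2))
p=snap('wrist','w5.png')
p=snap('scene','s5.png')
u,v=proj(p,s['tool_pos']).astype(int); cv2.imwrite('pics/s5z.png',cv2.resize(p['img'][v-50:v+50,u-60:u+60],None,fx=6,fy=6,interpolation=cv2.INTER_CUBIC))
```

```text
t 7.25 pos [0.4972 0.0259 0.0133] rot [ 0.9979 -0.0651 -0.0032  0.0017] F [-8.09  0.69  0.78] op 0.346
[-0.0728238   0.04476253  0.01330693] [-0.007 -0.003 -1.   ] [-0.26  0.95  0.19  2.08 -0.91  0.2  -0.95]
```

View pics/w5.png

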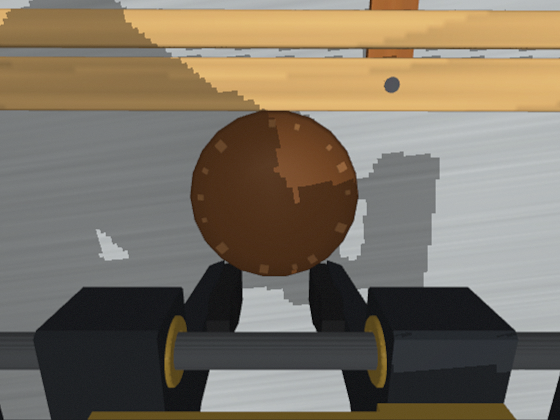

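View pics/s5z.png

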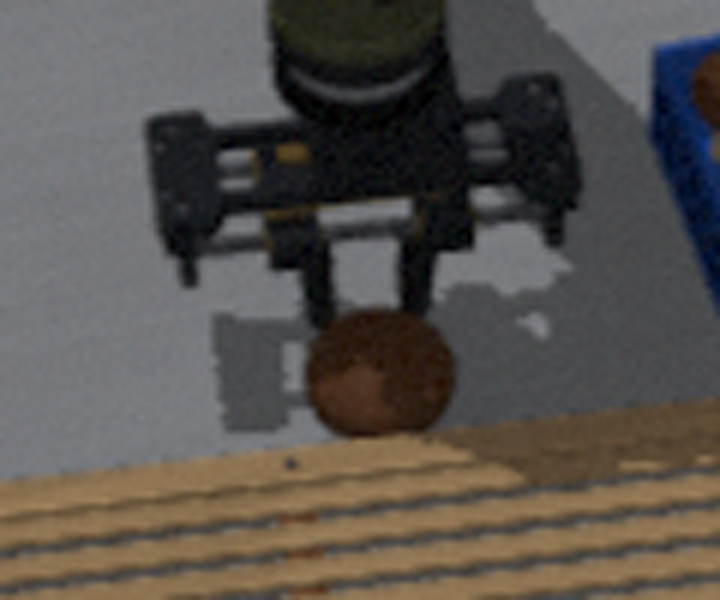

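{"method": "carry_out", "body": {"commands": [[0.0003, 0, -0.002, 0, 1, 0], [0.0007, 0, -0.004, 0, 2, 0], [0.001, 0, -0.006, 0, 3, 0], [0.0015, 0, -0.008, 0, 4, 0]]}}

```text
clock: 7.75
tool_pos: [0.499, 0.0257, 0.0216]
eef_rot: [0.997, -0.065, 0.032, 0.004]
contact_force: [-7.6, 1.2, 1.4]
opening: 0.341
```

{"method": "carry_out", "body": {"commands": [[0.0007, 0, -0.002, 0, 1, 0], [0.0012, 0, -0.004, 0, 2, 0], [0.0018, 0, -0.006, 0, 3, 0], [0.0025, 0, -0.008, 0, 4, 0]]}}

```text
clock: 8.15
tool_pos: [0.508, 0.0267, 0.0401]
eef_rot: [0.997, -0.066, 0.048, 0.008]
contact_force: [-18.7, 1.0, 10.9]
opening: 0.341
```

```bash
cat > look.py <<'E'
from h import *
import sys
s=st(); print(rk(s['tool_pos']).round(4),R.from_quat(s['eef_rot']).as_matrix().round(3)[:,2],np.round(s['q'],2))
k=sys.argv[1]
a=snap('wrist','w%s.png'%k)['img']
p=r.snapshot('scene'); u,v=proj(p,E0+.044*V).astype(int); b=cv2.resize(p['img'][v-40:v+32,u-48:u+48],(560,420),interpolation=cv2.INTER_CUBIC)
cv2.imwrite('pics/c%s.png'%k,cv2.resize(np.hstack([a,b]),(800,300)))
E
python3 look.py 6
```

```text
t 8.15 pos [0.508  0.0267 0.0401] rot [ 0.9967 -0.0655  0.0482  0.0077] F [-18.65   1.01  10.87] op 0.341
[-0.0622  0.0469  0.0401] [ 0.095 -0.022 -0.995] [-0.23  0.88  0.1   2.14 -1.    0.05 -0.87]
```

View pics/c6.png

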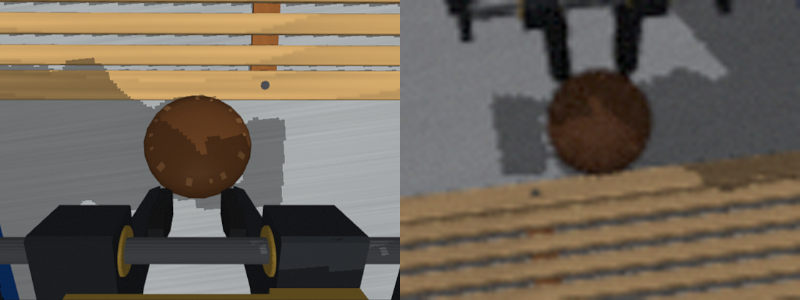

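The scene view (right half) shows the cap disc face-on and round, so it has tipped roughly 30° and is held against the fingertips. Joints 5 and 6 are near their limits because of the tilt, and the force is high. I'll reduce the tilt and the pressure.

{"method": "carry_out", "body": {"commands": [[-0.001, 0, 0, 0, -1, 0], [-0.002, 0, 0, 0, -2, 0], [-0.003, 0, 0, 0, -3, 0]]}}

```text
clock: 8.55
tool_pos: [0.5073, 0.0267, 0.0403]
eef_rot: [0.998, -0.066, 0.024, 0.006]
contact_force: [-12.6, 0.0, 6.8]
opening: 0.343
```

```bash
python3 look.py 7
```

```text
t 8.55 pos [0.5073 0.0267 0.0403] rot [ 0.9975 -0.066   0.0238  0.0064] F [-12.61   0.03   6.81] op 0.343
[-0.0629  0.0468  0.0403] [ 0.047 -0.016 -0.999] [-0.29  0.9   0.23  2.1  -0.98  0.19 -0.89]
```

View pics/c7.png

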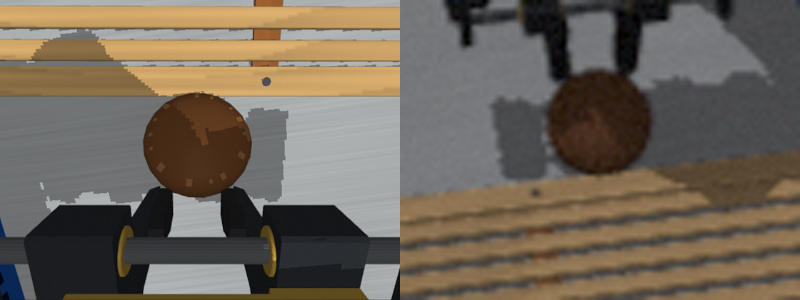

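Force on the cap points along the disc towards the foot of the rail at about 30°, so the geometry is as wanted. Next I'll follow the arc.

{"method": "carry_out", "body": {"commands": [[0, 0, -0.002, 0, -1, 0], [0.001, 0, -0.004, 0, -2, 0], [0.002, 0, -0.006, 0, -2.7, 0], [0.004, 0, -0.008, 0, -2.7, 0]]}}

```text
clock: 9.05
tool_pos: [0.5129, 0.0261, 0.0489]
eef_rot: [0.998, -0.066, 0.002, 0.005]
contact_force: [-11.9, -0.6, 8.7]
opening: 0.343
```

```bash
python3 look.py 8
```

```text
t 9.05 pos [0.5129 0.0261 0.0489] rot [ 0.9978 -0.0659  0.002   0.0052] F [-11.86  -0.59   8.74] op 0.343
[-0.0573  0.047   0.0489] [ 0.003 -0.011 -1.   ] [-0.35  0.91  0.35  2.05 -0.92  0.34 -0.95]
```

View pics/c8.png

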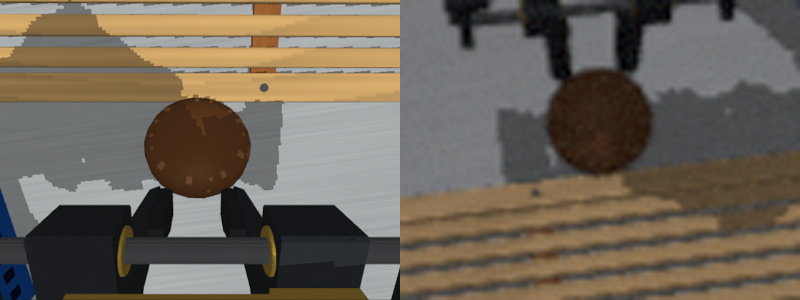

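{"method": "carry_out", "body": {"commands": [[0.001, 0, -0.002, 0, 0, 0], [0.003, 0, -0.004, 0, 0, 0], [0.005, 0, -0.006, 0, 0, 0], [0.007, 0, -0.008, 0, 0, 0], [0.007, 0, -0.008, 0, 0, 0]]}}

```text
clock: 9.65
tool_pos: [0.5214, 0.0248, 0.0577]
eef_rot: [0.998, -0.066, 0.004, 0.005]
contact_force: [-9.6, -0.4, 11.0]
opening: 0.336
```

```bash
python3 look.py 9
```

```text
t 9.65 pos [0.5214 0.0248 0.0577] rot [ 0.9978 -0.0662  0.004   0.0054] F [-9.61 -0.39 10.95] op 0.336
[-0.0487  0.0468  0.0577] [ 0.007 -0.011 -1.   ] [-0.37  0.91  0.39  2.03 -0.89  0.38 -0.97]
```

View pics/c9.png

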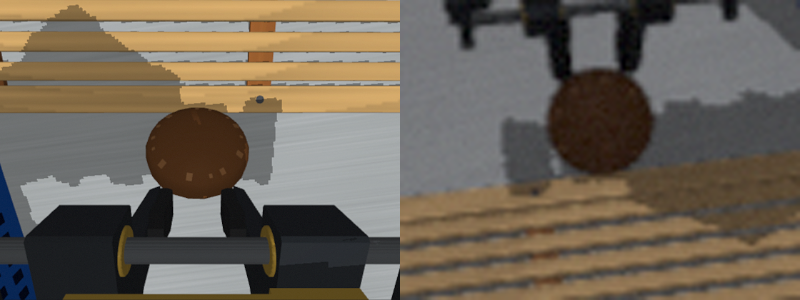

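The cap is now tipped about 50°, and its near margin sticks to the fingertip edges with a radial force of about 14 N. I'll continue along the arc with gradually more forward motion.

{"method": "carry_out", "body": {"commands": [[0.0015, 0, -0.002, 0, 0, 0], [0.0035, 0, -0.004, 0, 0, 0], [0.006, 0, -0.006, 0, 0, 0], [0.0085, 0, -0.0075, 0, 0, 0], [0.0085, 0, -0.0075, 0, 0, 0]]}}

```text
clock: 10.25
tool_pos: [0.5328, 0.0233, 0.0658]
eef_rot: [0.998, -0.066, 0.007, 0.006]
contact_force: [-6.3, -1.4, 10.5]
opening: 0.344
```

```bash
python3 look.py 10
```

```text
t 10.25 pos [0.5328 0.0233 0.0658] rot [ 0.9978 -0.0662  0.0068  0.0058] F [-6.28 -1.37 10.45] op 0.344
[-0.0373  0.0468  0.0658] [ 0.013 -0.012 -1.   ] [-0.38  0.9   0.42  2.   -0.87  0.41 -0.99]
```

View pics/c10.png

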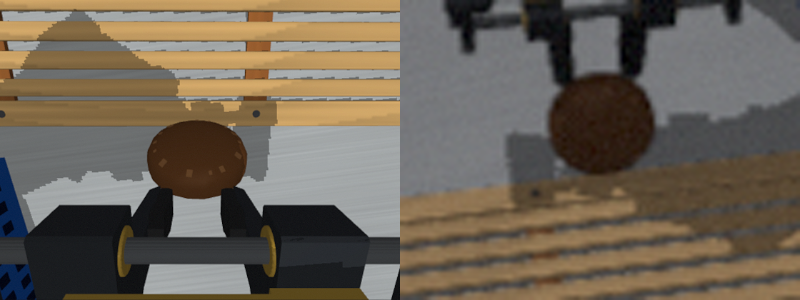

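{"method": "carry_out", "body": {"commands": [[0.002, 0, -0.0015, 0, 0, 0], [0.0045, 0, -0.0025, 0, 0, 0], [0.007, 0, -0.0035, 0, 0, 0], [0.009, 0, -0.004, 0, 0, 0], [0.009, 0, -0.004, 0, 0, 0]]}}

```text
clock: 10.85
tool_pos: [0.543, 0.0218, 0.0704]
eef_rot: [0.998, -0.066, 0.008, 0.006]
contact_force: [-4.0, -0.6, 11.6]
opening: 0.342
```

```bash
python3 look.py 11
```

```text
t 10.85 pos [0.543  0.0218 0.0704] rot [ 0.9978 -0.0662  0.0081  0.006 ] F [-4.04 -0.6  11.58] op 0.342
[-0.027   0.0467  0.0704] [ 0.015 -0.013 -1.   ] [-0.39  0.9   0.45  1.97 -0.86  0.45 -1.01]
```

View pics/c11.png

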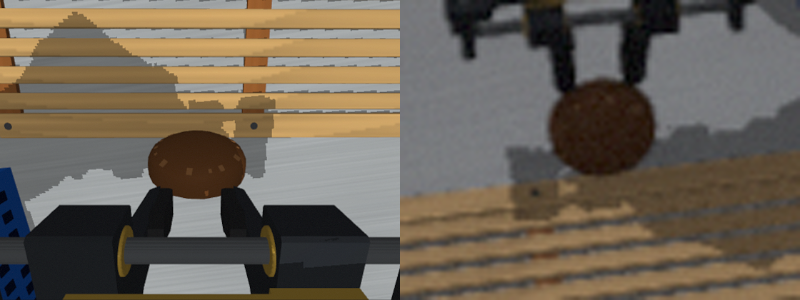

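{"method": "carry_out", "body": {"commands": [[0.0025, 0, -0.001, 0, 0, 0], [0.005, 0, -0.0017, 0, 0, 0], [0.0075, 0, -0.002, 0, 0, 0], [0.01, 0, -0.002, 0, 0, 0], [0.01, 0, -0.002, 0, 0, 0]]}}

```text
clock: 11.45
tool_pos: [0.5547, 0.0201, 0.0733]
eef_rot: [0.998, -0.066, 0.01, 0.006]
contact_force: [-2.8, -0.2, 15.1]
opening: 0.34
```

```bash
python3 look.py 12
```

```text
t 11.45 pos [0.5547 0.0201 0.0733] rot [ 0.9977 -0.0662  0.01    0.0063] F [-2.82 -0.24 15.15] op 0.34
[-0.0151  0.0465  0.0733] [ 0.019 -0.014 -1.   ] [-0.39  0.91  0.47  1.94 -0.84  0.48 -1.02]
```

View pics/c12.png

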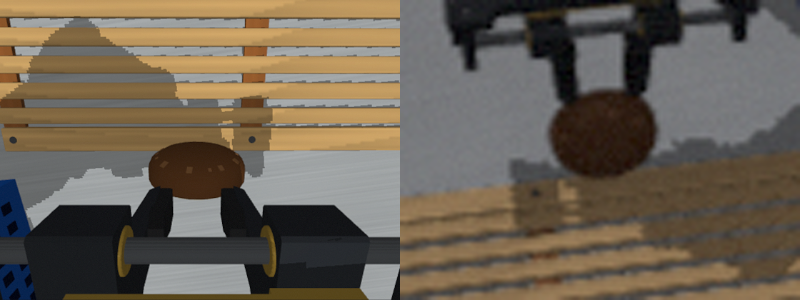

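{"method": "carry_out", "body": {"commands": [[0.0025, 0, -0.0015, 0, 0, 0], [0.005, 0, -0.002, 0, 0, 0], [0.0075, 0, -0.002, 0, 0, 0], [0.01, 0, -0.0015, 0, 0, 0], [0.01, 0, -0.001, 0, 0, 0]]}}

```text
clock: 12.05
tool_pos: [0.5658, 0.0187, 0.0744]
eef_rot: [0.998, -0.066, 0.011, 0.007]
contact_force: [-1.2, -1.7, 12.9]
opening: 0.343
```

```bash
python3 look.py 13
```

```text
t 12.05 pos [0.5658 0.0187 0.0744] rot [ 0.9977 -0.0661  0.0111  0.0066] F [-1.18 -1.73 12.85] op 0.343
[-0.004   0.0466  0.0744] [ 0.021 -0.015 -1.   ] [-0.4   0.92  0.48  1.91 -0.83  0.5  -1.03]
```

View pics/c13.png

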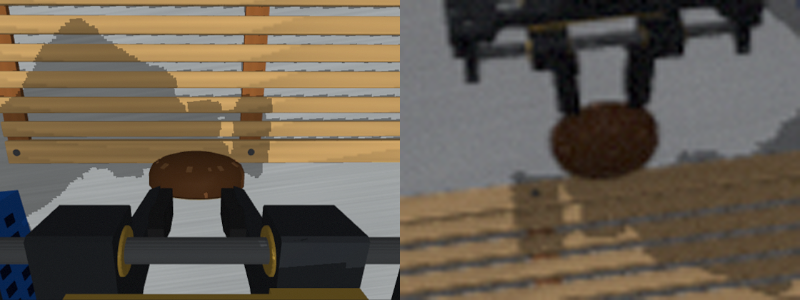

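{"method": "carry_out", "body": {"commands": [[0.0025, 0, -0.0005, 0, 0, 0], [0.005, 0, -0.0005, 0, 0, 0], [0.0075, 0, 0, 0, 0, 0], [0.01, 0, 0.0005, 0, 0, 0], [0.01, 0, 0.0005, 0, 0, 0]]}}

```text
clock: 12.65
tool_pos: [0.5762, 0.0175, 0.074]
eef_rot: [0.998, -0.066, 0.012, 0.007]
contact_force: [0.7, -1.0, 9.3]
opening: 0.341
```

```bash
python3 look.py 14
```

```text
t 12.65 pos [0.5762 0.0175 0.074 ] rot [ 0.9977 -0.0659  0.0115  0.0066] F [ 0.67 -0.99  9.25] op 0.341
[0.0066 0.0467 0.074 ] [ 0.022 -0.015 -1.   ] [-0.4   0.93  0.5   1.88 -0.82  0.52 -1.05]
```

View pics/c14.png

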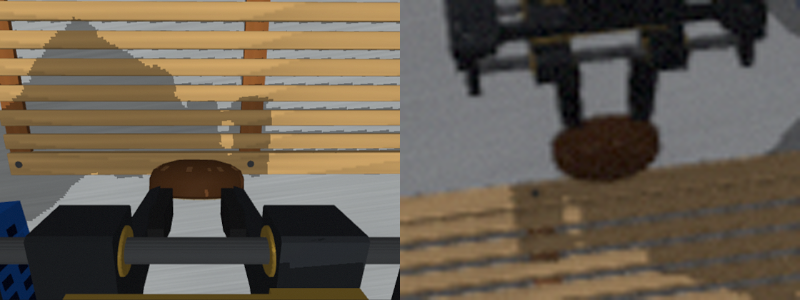

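{"method": "carry_out", "body": {"commands": [[0.003, 0, 0.0005, 0, 0, 0], [0.006, 0, 0.001, 0, 0, 0], [0.009, 0, 0.0015, 0, 0, 0], [0.012, 0, 0.002, 0, 0, 0], [0.012, 0, 0.002, 0, 0, 0]]}}

```text
clock: 13.25
tool_pos: [0.588, 0.0161, 0.0718]
eef_rot: [0.998, -0.066, 0.011, 0.007]
contact_force: [1.4, -1.5, 6.1]
opening: 0.344
```

```bash
python3 look.py 15
```

```text
t 13.25 pos [0.588  0.0161 0.0718] rot [ 0.9977 -0.0658  0.0112  0.0066] F [ 1.41 -1.54  6.11] op 0.344
[0.0184 0.0469 0.0718] [ 0.022 -0.015 -1.   ] [-0.39  0.95  0.51  1.84 -0.81  0.55 -1.06]
```

View pics/c15.png

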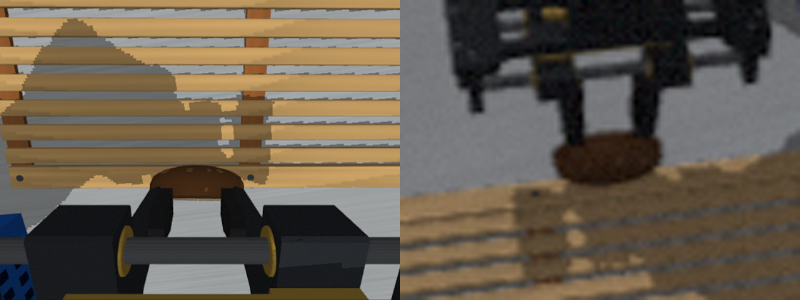

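{"method": "carry_out", "body": {"commands": [[0.003, 0, 0.0005, 0, 0, 0], [0.006, 0, 0.001, 0, 0, 0], [0.009, 0, 0.002, 0, 0, 0], [0.012, 0, 0.003, 0, 0, 0], [0.014, 0, 0.004, 0, 0, 0], [0.014, 0, 0.004, 0, 0, 0]]}}

```text
clock: 13.95
tool_pos: [0.6004, 0.0147, 0.0672]
eef_rot: [0.998, -0.066, 0.01, 0.006]
contact_force: [2.5, -0.8, 6.1]
opening: 0.343
```

```bash
python3 look.py 16
```

```text
t 13.95 pos [0.6004 0.0147 0.0672] rot [ 0.9978 -0.0657  0.0096  0.0063] F [ 2.55 -0.79  6.1 ] op 0.343
[0.0309 0.0472 0.0672] [ 0.018 -0.014 -1.   ] [-0.39  0.97  0.52  1.8  -0.8   0.58 -1.07]
```

View pics/c16.png

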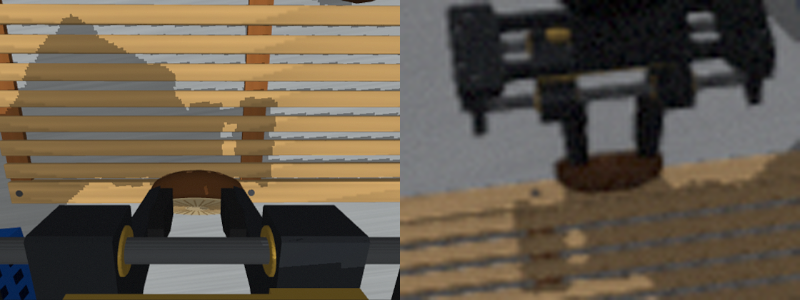

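The gill face is now showing between the fingers at px (197,206), so the cap is about 125° over. Continuing.

{"method": "carry_out", "body": {"commands": [[0.003, 0, 0.001, 0, 0, 0], [0.006, 0, 0.0025, 0, 0, 0], [0.009, 0, 0.004, 0, 0, 0], [0.012, 0, 0.006, 0, 0, 0], [0.014, 0, 0.007, 0, 0, 0], [0.014, 0, 0.007, 0, 0, 0]]}}

```text
clock: 14.65
tool_pos: [0.611, 0.0142, 0.0587]
eef_rot: [0.998, -0.066, 0.006, 0.005]
contact_force: [-0.9, 0.0, -0.3]
opening: 0.341
```

```bash
python3 look.py 17
```

```text
t 14.65 pos [0.611  0.0142 0.0587] rot [ 0.9978 -0.0655  0.0059  0.0053] F [-0.95  0.   -0.26] op 0.341
[0.0415 0.048  0.0587] [ 0.011 -0.011 -1.   ] [-0.38  0.99  0.52  1.76 -0.8   0.6  -1.08]
```

View pics/c17.png

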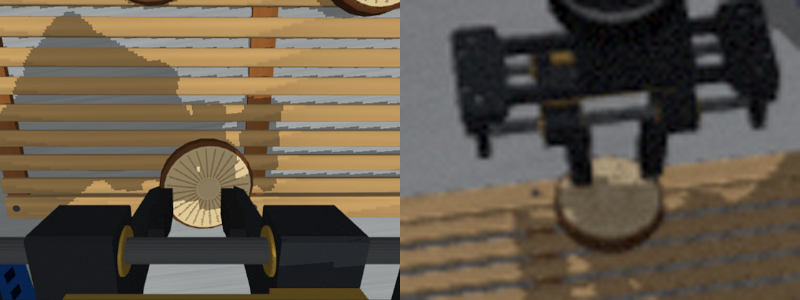

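The cap has rolled over and lies gills up, overlapping the rail. I'll clear the fingers straight up and then back, and locate it.

{"method": "carry_out", "body": {"commands": [[0, 0, -0.02, 0, -0.6, 0], [0, 0, -0.04, 0, -0.6, 0], [-0.04, 0, -0.04, 0, -0.6, 0], [-0.085, 0, -0.04, 0, -0.6, 0], [-0.1, 0, -0.04, 0, -0.6, 0], [-0.1, 0, -0.04, 0, -0.6, 0]]}}

```text
clock: 15.35
tool_pos: [0.5089, 0.028, 0.0983]
eef_rot: [0.998, -0.066, -0.0, 0.005]
contact_force: [0.8, -0.0, -0.5]
opening: 0.343
```

```bash
python3 look.py 18
python3 - <<'E'
from h import *
for n in ['top','scene']:
    p=snap(n,n+'18.png')
    print([(np.round(d['xyz'],4).tolist(),rk(d['xyz']).round(4),round(d['p'],2)) for d in r.spot_in(p,'cap')+r.spot_in(p,'done_cap_1')])
    if n=='top':
        u,v=proj(p,E0+.044*V).astype(int); cv2.imwrite('pics/t18z.png',cv2.resize(p['img'][v-60:v+50,u-70:u+70],None,fx=5,fy=5,interpolation=cv2.INTER_CUBIC))
E
```

```text
t 15.35 pos [0.5089 0.028  0.0983] rot [ 9.978e-01 -6.590e-02 -3.000e-04  4.600e-03] F [ 0.82 -0.03 -0.54] op 0.343
[-0.0615  0.0484  0.0983] [-0.001 -0.009 -1.   ] [-0.43  0.84  0.47  2.04 -0.84  0.46 -1.01]
[([0.613, 0.0049, 0.0352], array([0.0447, 0.0391, 0.0352]), 0.57), ([0.7648, 0.021, 0.0279], array([0.1931, 0.0748, 0.0279]), 0.71)]
[([0.6124, 0.0073, 0.0292], array([0.0438, 0.0414, 0.0292]), 0.93), ([0.7721, 0.0215, 0.0386], array([0.2003, 0.0763, 0.0386]), 0.95), ([0.7454, -0.1167, 0.0329], array([ 0.1918, -0.0642,  0.0329]), 0.76)]
```

View pics/c18.png

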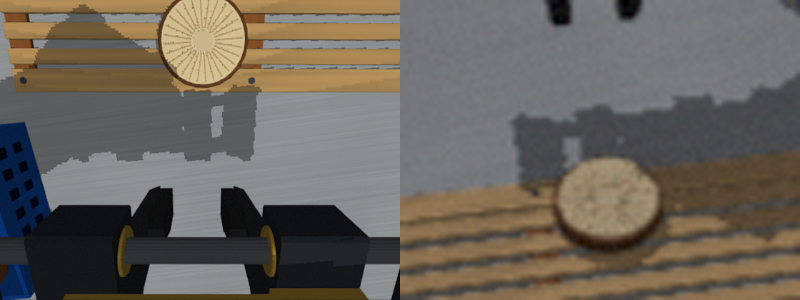

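View pics/t18z.png

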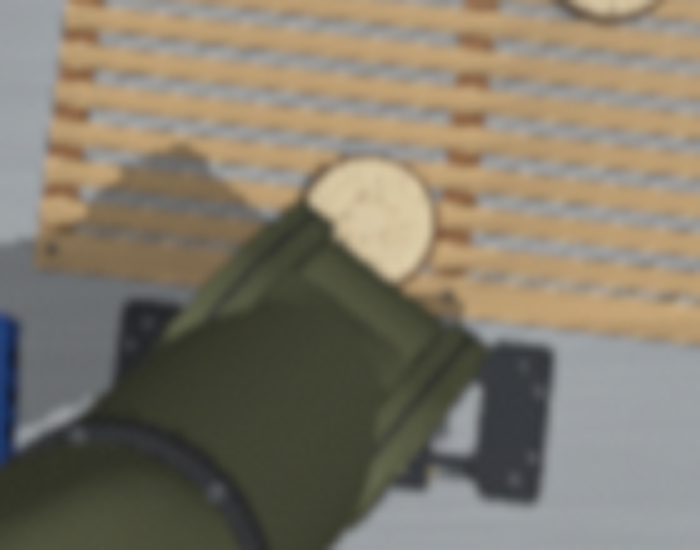

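The cap lies gills up, centre about 44 mm in, so its near rim is only about 9 mm inside the rail edge. The networks agree with the picture. I'll nudge it on about 25 mm for margin; the done caps are about 75 mm clear of it.

{"method": "carry_out", "body": {"commands": [[0, 0.006, 0.03, 0, 0, 0], [0, 0.006, 0.06, 0, 0, 0], [0, 0.006, 0.073, 0, 0, 0], [0.03, 0.006, 0.073, 0, 0, 0], [0.05, 0.006, 0.073, 0, 0, 0], [0.055, 0.006, 0.073, 0, 0, 0], [0.055, 0.006, 0.073, 0, 0, 0]]}}

```text
clock: 16.45
tool_pos: [0.566, 0.0134, 0.0251]
eef_rot: [0.998, -0.066, 0.002, 0.005]
contact_force: [1.1, 0.4, -0.1]
opening: 0.34
```

```bash
python3 look.py 19
```

```text
t 16.45 pos [0.566  0.0134 0.0251] rot [ 0.9978 -0.0655  0.0017  0.0053] F [ 1.09  0.42 -0.11] op 0.34
[-0.003   0.0413  0.0251] [ 0.003 -0.011 -1.   ] [-0.34  0.99  0.41  1.89 -0.87  0.43 -0.99]
```

View pics/c19.png

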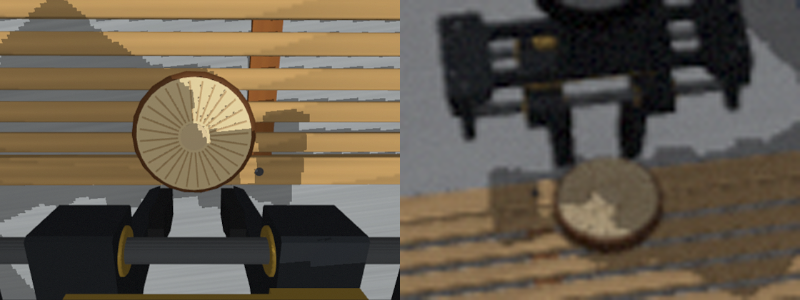

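Fingertips (mid col 197) are centred behind the cap (col 194) and just about to touch it. I'll nudge slowly.

{"method": "carry_out", "body": {"commands": [[0.003, -0.001, 0, 0, 0, 0], [0.006, -0.001, 0, 0, 0, 0], [0.009, -0.001, 0, 0, 0, 0], [0.012, -0.001, 0, 0, 0, 0], [0.015, -0.001, 0, 0, 0, 0], [0.018, -0.001, 0, 0, 0, 0], [0.021, -0.001, 0, 0, 0, 0], [0.024, -0.001, 0, 0, 0, 0], [0.027, -0.001, 0, 0, 0, 0], [0.03, -0.001, 0, 0, 0, 0], [0.032, -0.001, 0, 0, 0, 0]]}}

```text
clock: 17.65
tool_pos: [0.5979, 0.0103, 0.0254]
eef_rot: [0.998, -0.066, 0.002, 0.005]
contact_force: [-0.2, -0.2, -1.0]
opening: 0.344
```

```bash
python3 look.py 20
```

```text
t 17.65 pos [0.5979 0.0103 0.0254] rot [ 0.9978 -0.0656  0.0016  0.0051] F [-0.25 -0.22 -0.97] op 0.344
[0.029  0.0424 0.0254] [ 0.002 -0.01  -1.   ] [-0.35  1.03  0.46  1.8  -0.83  0.52 -1.04]
```

View pics/c20.png

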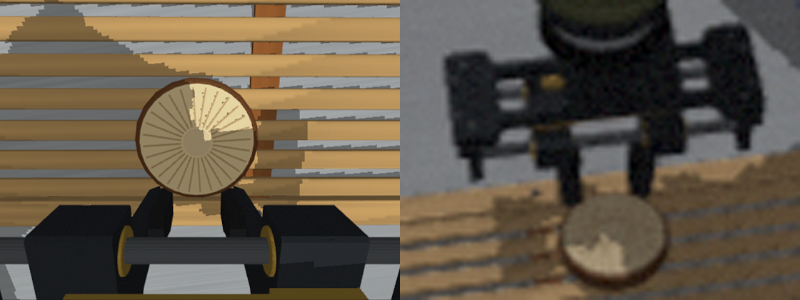

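The cap has moved on, is level and gills up. I'll back straight off, rise and move aside, then verify.

{"method": "carry_out", "body": {"commands": [[-0.01, 0, 0, 0, 0, 0], [-0.03, 0, 0, 0, 0, 0], [-0.06, 0, -0.03, 0, 0, 0], [-0.08, 0, -0.08, 0, 0, 0], [-0.08, 0, -0.12, 0, 0, 0], [-0.08, 0.05, -0.16, 0, 0, 0], [-0.08, 0.1, -0.16, 0, 0, 0], [-0.08, 0.15, -0.16, 0, 0, 0], [-0.08, 0.19, -0.16, 0, 0, 0], [-0.08, 0.23, -0.16, 0, 0, 0], [-0.08, 0.23, -0.16, 0, 0, 0], [-0.08, 0.23, -0.16, 0, 0, 0]]}}

```text
clock: 18.95
tool_pos: [0.4873, -0.2065, 0.1875]
eef_rot: [0.998, -0.067, 0.002, 0.005]
contact_force: [0.6, 1.8, -0.8]
opening: 0.34
```

```bash
python3 look.py 21
python3 - <<'E'
from h import *
for n in ['top','scene']:
    p=snap(n,n+'21.png')
    print([(l,np.round(d['xyz'],4).tolist(),rk(d['xyz']).round(4),round(d['p'],2)) for l in ['cap','done_cap_1','knife','basket'] for d in r.spot_point(p,l)])
    if n=='top':
        u,v=proj(p,E0+.044*V).astype(int); cv2.imwrite('pics/t21z.png',cv2.resize(p['img'][v-100:v+40,u-70:u+100],None,fx=4,fy=4,interpolation=cv2.INTER_CUBIC))
E
```

```text
t 18.95 pos [ 0.4873 -0.2065  0.1875] rot [ 0.9977 -0.0671  0.0016  0.005 ] F [ 0.59  1.79 -0.84] op 0.34
[-0.0523 -0.1869  0.1875] [ 0.002 -0.01  -1.   ] [-0.04  0.72  0.59  1.94 -0.62  0.67 -0.77]
[('cap', [0.6347, 0.0047, 0.0344], array([0.0662, 0.0417, 0.0344]), 0.91), ('done_cap_1', [0.7423, -0.1133, 0.0023], array([ 0.1883, -0.0612,  0.0023]), 0.71), ('done_cap_1', [0.7662, 0.0206, 0.0048], array([0.1945, 0.0746, 0.0048]), 0.55), ('basket', [0.4885, 0.2422, 0.0001], array([-1.097e-01,  2.581e-01,  1.000e-04]), 0.68)]
[('cap', [0.6355, 0.0059, 0.0316], array([0.0669, 0.043 , 0.0316]), 0.56), ('done_cap_1', [0.7699, 0.0223, 0.0107], array([0.198 , 0.0768, 0.0107]), 0.92), ('done_cap_1', [0.7401, -0.1185, 0.0086], array([ 0.1868, -0.0667,  0.0086]), 0.81), ('knife', [0.4572, -0.274, 0.0026], array([-0.0734, -0.2578,  0.0026]), 0.97), ('basket', [0.4915, 0.242, -0.0005], array([-0.1067,  0.2583, -0.0005]), 0.64), ('basket', [0.565, -0.0266, 0.0115], array([0.0012, 0.0016, 0.0115]), 0.42), ('basket', [0.7401, -0.1173, 0.0123], array([ 0.1866, -0.0655,  0.0123]), 0.41), ('basket', [0.7674, 0.0233, 0.0107], array([0.1954, 0.0775, 0.0107]), 0.28)]
```

View pics/t21z.png

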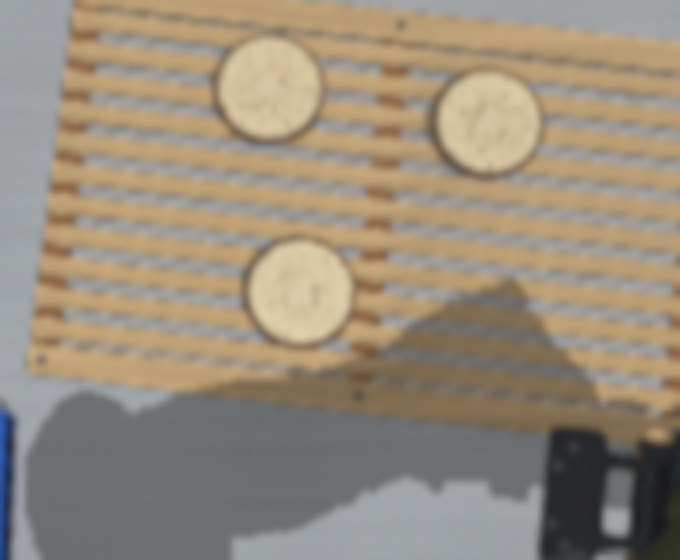

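View pics/scene21.png

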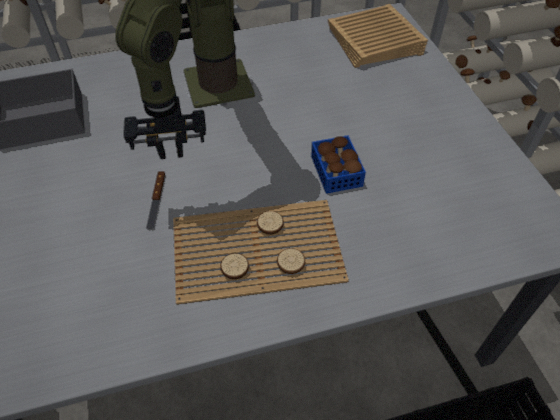

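The top crop shows the cap gills up at (300,290), wholly on the slats. The done caps, knife and basket are unchanged, and the gripper is clear of everything. Handing in.

```bash
python3 -c "
from h import *
print(r.finish_job())"
```

```text
the job is handed in; nothing more can be done
None
```

The cap now lies gills up and wholly on the rack, and I handed the job in at about 19 s of the 54 s allowed. I pushed it with the fingertips against the front rail, worked its near rim up until it tipped on edge and rolled over. I then nudged it about 22 mm further on. It was never gripped, and the arm was clear of everything at the end.

**Last checks:** Both overhead cameras put the cap's centre about 67 mm behind the rail's front edge, so its near rim is about 31 mm inside. The done caps, the knife and the basket are where they started, to within the few millimetres the cameras can resolve. The top view did not report the knife, but the scene view did.

**What went less smoothly:**
- **First push:** the arm could not reach low enough so close to its base. The fingertips rode briefly on the dome with about 8 N, so I backed off and pushed again lower.
- **Lifting force:** while lifting the rim, a tool tilt that ran into the joint limits brought the pressing force to about 22 N for a moment. I eased it off straight away. It was between roughly 6 and 15 N for the rest of the lift and roll-over.

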